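Restock the culture-medium lane, oldest bottle in front

TASK

Restock the lane of blue-capped medium bottles on the bench shelf, oldest first: slide the old bottle (yellow dot on its cap) forward along its own lane, without lifting it out, until it stands at the front lip. Then load the two new bottles (green dots, in the tray) into the same lane, one close behind the other, directly behind the old one, all upright; lower each one right down onto the deck before letting go, never drop it in. Leave the other two bottles and the tube rack as they are.

Things in the scene. Friction and masses are not known exactly. Their poses are not given: they have to be found in the camera images.
- shelf: Fixed white bench shelf, open above, 248 mm deep (x), 258 mm wide (y). Origin on the bench under its centre; front = its -x side, facing the robot. Slippery deck (friction 0.15) 30 mm above the bench. Three lanes along x, centrelines at y = -84, 0, +84 mm, each 78 mm wide between 6 mm dividers (45 mm high above the deck). Each lane starts with one bottle; which one varies.
- shelf_front (a point): Point at deck height (30 mm) on the centreline of the middle lane, at the inner face of the front lip, 118 mm in front of the shelf's origin (axes as the shelf's). The white lip runs along the shelf's y across all lanes, 22 mm high above the deck. A bottle touching it has its centre 35 mm behind this face.
- shelf_back (a point): Point at deck height on the centreline of the middle lane, at the inner face of the back stop, 118 mm behind the shelf's origin. The white stop runs across all lanes, 40 mm high above the deck, with a thin steel rail over it at 75 mm; each lane is 236 mm long.
- old_bottle: Old stock: round clear-glass bottle, pink contents, 70 mm in diameter, 143 mm high, 0.33 to 0.53 kg. Side straight to 88 mm up, then a shoulder to a 39 mm neck; blue cap 54 mm in diameter, 117 to 143 mm up; foot bevelled 5 mm. Yellow dot on the cap, yellow band. Stands in one of the lanes, centre at shelf x -5 to +78 mm. Origin: centre of its underside, z up.
- new_bottle_a: New stock: round clear-glass bottle, pink contents, 70 mm in diameter, 143 mm high, 0.33 to 0.53 kg. Side straight to 88 mm up, then a shoulder to a 39 mm neck; blue cap 54 mm in diameter, 117 to 143 mm up; foot bevelled 5 mm. Green dot on the cap, green band. Stands in the tray; the two new ones are interchangeable. Origin: centre of its underside, z up.
- new_bottle_b: New stock, identical to new_bottle_a, also standing in the tray. Origin: centre of its underside, z up.
- tray: Fixed shallow grey tray 250 by 110 mm (x, y), floor 4 mm thick, walls 4 mm thick and 24 mm high over all; on the bench to the left or to the right of the shelf. Origin on the bench under its centre. The two new bottles stand in it, 90 to 130 mm apart along its x.
- amber_bottle: Bystander: leave it alone. Brown glass bottle with a black cap (38 mm in diameter), 70 mm in diameter, 138 mm high, in another lane of the shelf. Origin: centre of its underside, z up.
- white_bottle: Bystander: leave it alone. White plastic bottle with an orange cap (38 mm in diameter), 66 mm in diameter, 130 mm high, in another lane of the shelf. Origin: centre of its underside, z up.
- tube_rack: Bystander: leave it alone. Yellow tube rack 200 by 100 mm (x, y), 55 mm high over the tubes' caps, loose on the bench on the side of the shelf opposite to the tray. Origin at the centre of its underside.

How it is judged:
By the outcome, as a careful person would: the job done as asked, in the order asked, and still so for the second after the job is handed in, with the robot touching nothing.
It also fails if it takes over 72 s, if anything falls off the work surface, if the arm or the gripper's body presses on something with over 40 N, if the wrist force passes 120 N, or if a joint passes its speed limit or range.

ROBOT

A 6-joint arm with a two-finger parallel gripper is mounted at the origin on the work surface. World frame = base frame: x ahead of the robot, y to its left, z up, the work surface at z = 0. Lengths are in m, angles in degrees, forces in N, time in s.
With the tool pointing down it reaches from about 0.35 to 0.875 m from the base axis. Payload 15.5 kg.
Tool frame: the origin (TCP) lies between the finger pads; the fingertips stand 25 mm ahead of it and the grasp point (between the pads) lies 6 mm ahead of it (env.tips_ahead is the distance from the TCP to the fingertips, in m); z points along the fingers, y is the line along which they close (so a half turn about z gives the same grasp; the last joint's range is limited). The gripper opens to 85 mm and grips with 20 to 120 N. Pads are 22 mm wide; open, the fingers measure 114 mm over their backs; the gripper's body (76 mm by 85 mm) begins 54 mm behind the grasp point. The pads swing forward as they close: fully open they stand 13 mm farther back than shut.
Start: joints at [-77.321, 28.281, 77.091, -0, 74.628, -5.472], TCP at [0.195, -0.594, 0.256] pointing down, gripper open.
Joint ranges: [-166.48, 166.48], [-47.26, 123.95], [12.59, 153.08], [-70.14, 250.14], [6.76, 159.57], [-176.63, 176.63]. Speed limits (degrees/s): [108.29, 108.29, 147.25, 172.46, 172.46, 172.46].

INTERFACE

Orientations are given as [roll, pitch, yaw] about the fixed x, y, z axes, in that order (R = Rz(yaw) Ry(pitch) Rx(roll)).
In Python, from workcell import env gives the robot as it stands. Calls block until the motion is done:
- env.movep(position, orientation): joint-space move of the TCP to a pose.
- env.movel(position, vel=0.15, rotation=None, stop_force=None): straight line of the TCP; rotation=None keeps the orientation; vel is the mean speed in m/s. With stop_force (N) it stops when the force on the tool has changed by that much, and returns True; else False.
- env.move_j(angles): joint-space move.
- env.let_go() and env.clamp(newtons=None): open the fingers fully, or close them until they stop; newtons is the grip in N (None keeps the last).
- env.wait(seconds).
- env.ik(position, orientation): joint angles nearest the present ones, or None.
- env.capture(name): name is "side" or "top"; returns (picture, depth): 384x512x3 uint8, red, green, blue; 384x512 float32, m along the optical axis (not along the pixel's ray), 0 where there is no reading.
- env.camera_params(name): a dict with "fovy" (degrees; the focal length in pixels is half the picture's height over the tangent of half this angle, whatever the lens; pixels are square), "cx", "cy" (the principal point, pixels), "extrinsics" (4x4, takes a point from camera to world coordinates). Camera axes: x right, y up, looking along -z (the intrinsics and any distortion apply to the point x, -y, -z); pixel columns grow to the right and rows downward; lengths in m; the calibration is good to about 2 mm. A picture is of the moment at which its call begins. camera_params takes no time and is no camera call.
A pose or a line that the arm cannot do raises env.PlanningError and nothing moves.
- env.job_done(): hands the job in; it is judged then, once.
Readings, each from a call of its own:
- env.get_t(): time.
- env.get_joint_pos(): joint angles.
- env.get_joint_vel(): joint speeds.
- env.get_joint_torque(): joint torques, N m.
- env.get_position(): TCP position.
- env.get_tcp_rot(): TCP orientation.
- env.get_ft_force(): force on the tool from outside, world axes, zero at the start.
- env.get_wrist_torque(): the same for the moment, N m.
- env.get_opening(): finger opening in m.
- env.get_gripper_force(): force on a finger pad.
Only numpy, scipy, OpenCV 4.12 (cv2) and the standard library are available. Lean on these libraries where they do the work, as an engineer would, in place of code of your own. Each camera call takes 0.05 s, during which the arm holds its last target. There are 200 camera calls.

## Working session

There is one attempt and no reset: what is moved stays moved. The work goes in short steps, each a Python script; the robot and the scene stay as the last script left them, time stands still between calls to the robot, and variables do not carry over. Pictures are saved under pics/ and viewed, at most 10 in all, crops included, and the job is handed in when it is done.

```bash
ls; mkdir -p pics
python3 - <<'E'
from workcell import env
import cv2,numpy as np
for n in("side","top"):
    im,d=env.capture(n); cv2.imwrite(f"pics/{n}0.png",im[:,:,::-1]); np.savez(f"{n}0.npz",im=im,d=d)
    p=env.camera_params(n); print(n,p)
print(env.get_t(),env.get_tcp_rot(),env.tips_ahead)
E
```

```text
pics
side {'fovy': 45.581287799502995, 'cx': 256.46213939966026, 'cy': 185.05331173252682, 'extrinsics': array([[-0.74397402,  0.48686032, -0.45767858,  0.0324141 ],
       [-0.66818841, -0.53673071,  0.51521296,  0.60894997],
       [ 0.0051866 ,  0.68912058,  0.72462813,  0.93817855],
       [ 0.        ,  0.        ,  0.        ,  1.        ]])}
top {'fovy': 50.81610452836015, 'cx': 253.89726154590943, 'cy': 191.65264390594496, 'extrinsics': array([[-0.02590009,  0.99639582, -0.08077477,  0.48281471],
       [-0.99966185, -0.02562804,  0.00440315,  0.00114406],
       [ 0.00231718,  0.0808615 ,  0.99672265,  1.02104223],
       [ 0.        ,  0.        ,  0.        ,  1.        ]])}
0.1 [-1.79939396e+02 -6.46025544e-03  1.81529705e+01] 0.025
```

View pics/top0.png

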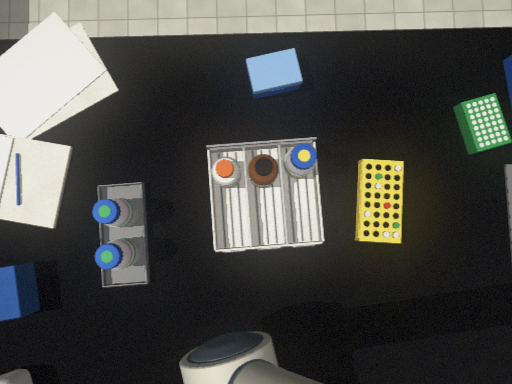

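View pics/side0.png

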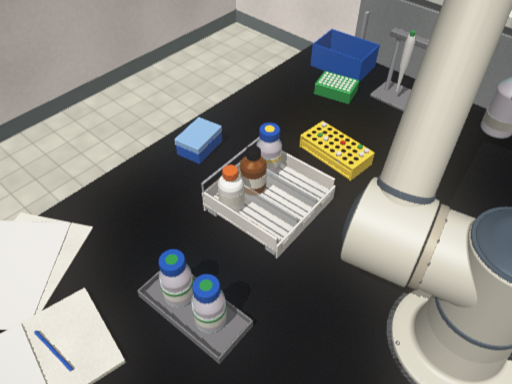

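The top view shows the shelf at columns 208–324, rows 138–250. The old bottle (yellow dot) is at about (304,156) in the right lane, with amber at (263,168) in the middle lane and white at (225,169) in the left. The green-dot bottles are at (105,211) and (107,257) in the tray on the left, and the rack is on the right. The side view agrees.

```bash
cat > h.py <<'E'
import cv2,numpy as np
from workcell import env
def P(n):
    p=env.camera_params(n); return 192/np.tan(np.radians(p["fovy"]/2)),p["cx"],p["cy"],p["extrinsics"]
def ray(n,uv,z):
    f,cx,cy,E=P(n); d=E[:3,:3]@np.array([(uv[0]-cx)/f,-(uv[1]-cy)/f,-1]); o=E[:3,3]
    return o+d*(z-o[2])/d[2]
def cloud(n,d):
    f,cx,cy,E=P(n); v,u=np.mgrid[:384,:512]
    c=np.stack([(u-cx)/f*d,-(v-cy)/f*d,-d],-1); return c@E[:3,:3].T+E[:3,3]
def blobs(im,lo,hi,mn=15,roi=None):
    h=cv2.cvtColor(im,cv2.COLOR_RGB2HSV); m=cv2.inRange(h,lo,hi)
    if roi: k=np.zeros_like(m);k[roi[1]:roi[3],roi[0]:roi[2]]=1;m=m*k
    n,l,s,c=cv2.connectedComponentsWithStats(m)
    return [(c[i].round(1),s[i,4],l==i) for i in range(1,n) if s[i,4]>=mn]
E
python3 - <<'E'
from h import *
for n,ry,rg in(("top",(280,140,325,175),(90,195,125,275)),("side",(255,115,285,140),(150,240,230,300))):
    z=np.load(n+"0.npz"); im,d=z["im"],z["d"]; C=cloud(n,d)
    for nm,lo,hi,roi,h in(("yel",(18,90,90),(36,255,255),ry,.173),("grn",(45,90,60),(85,255,255),rg,.147),("blueY",(105,120,50),(130,255,255),ry,.173),("blueG",(105,120,50),(130,255,255),rg,.147)):
        for c,a,m in blobs(im,lo,hi,12,roi):
            print(n,nm,c,a,"ray",ray(n,c,h).round(4),"depth",np.median(C[m&(d>0)],0).round(4))
z=np.load("top0.npz"); C=cloud("top",z["d"]); 
R=np.zeros((384,512),bool);R[130:258,200:332]=1
for lo,hi,nm in((.066,.082,"div+back"),(.098,.112,"rail"),(.045,.06,"lip"),(.022,.038,"deck")):
    m=R&(C[...,2]>lo)&(C[...,2]<hi)&(z["d"]>0); p=C[m][:,:2].astype(np.float32)
    print(nm,m.sum(),[np.round(x,4) for x in cv2.minAreaRect(p)] if len(p)>5 else"")
R=np.zeros((384,512),bool);R[175:295,88:155]=1
m=R&(C[...,2]>.018)&(C[...,2]<.03); print("tray",m.sum(),cv2.minAreaRect(C[m][:,:2].astype(np.float32)))
im=z["im"][130:260,200:335,::-1]
hm=(np.clip(C[130:260,200:335,2],0,.18)/.18*255).astype(np.uint8)
o=np.hstack([cv2.resize(im,None,fx=2.9,fy=2.9,interpolation=2),cv2.resize(cv2.applyColorMap(hm,cv2.COLORMAP_JET),None,fx=2.9,fy=2.9,interpolation=0)])
cv2.imwrite("pics/c1.png",o);print(o.shape)
E
```

```text
top yel [303.6 155.1] 107 ray [ 0.6266 -0.11    0.173 ] depth [ 0.6266 -0.1103  0.1738]
top grn [104.  210.8] 109 ray [0.5205 0.3219 0.147 ] depth [0.5201 0.3216 0.148 ]
top grn [106.3 256.2] 113 ray [0.4232 0.3166 0.147 ] depth [0.4236 0.3167 0.148 ]
top blueY [303.1 156.1] 365 ray [ 0.6245 -0.1089  0.173 ] depth [ 0.624  -0.1077  0.1732]
top blueG [105.8 211.2] 428 ray [0.5195 0.318  0.147 ] depth [0.5195 0.3161 0.1469]
top blueG [108.1 255.8] 432 ray [0.424  0.3128 0.147 ] depth [0.4242 0.3107 0.147 ]
side yel [269.  128.4] 46 ray [ 0.6283 -0.1096  0.173 ] depth [ 0.6275 -0.1096  0.1734]
side grn [171.1 258.9] 95 ray [0.5221 0.3219 0.147 ] depth [0.5218 0.322  0.1476]
side grn [205.6 284.9] 110 ray [0.4246 0.3166 0.147 ] depth [0.4241 0.317  0.1474]
side blueY [269.1 131.7] 267 ray [ 0.6193 -0.0996  0.173 ] depth [ 0.6202 -0.1006  0.1707]
side blueG [171.8 262.5] 504 ray [0.5142 0.3268 0.147 ] depth [0.5132 0.3261 0.1457]
side blueG [206.3 287.3] 492 ray [0.4196 0.3195 0.147 ] depth [0.4195 0.3193 0.1463]
div+back 1410 [array([ 0.5548, -0.0273]), array([0.2419, 0.2584]), np.float64(2.7648)]
rail 351 [array([ 0.6239, -0.0236]), array([0.1028, 0.2526]), np.float64(2.8501)]
lip 654 [array([ 0.5475, -0.0273]), array([0.2456, 0.2535]), np.float64(3.0136)]
deck 6736 [array([ 0.5517, -0.0275]), array([0.2372, 0.2471]), np.float64(3.0433)]
tray 596 ((0.4689998924732208, 0.32400593161582947), (0.2504727840423584, 0.11138790100812912), 2.9317476749420166)
(377, 784, 3)
```

View pics/c1.png

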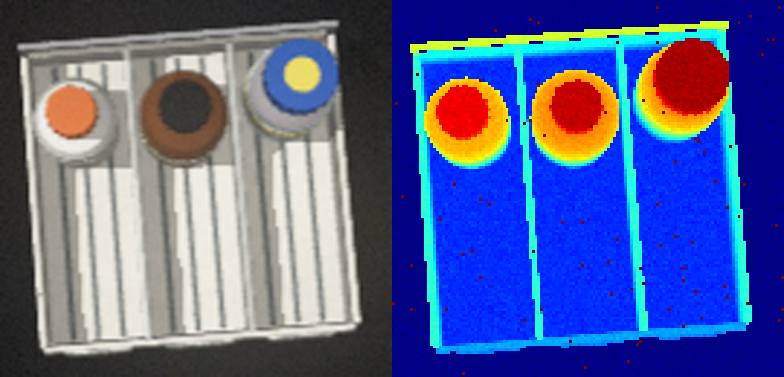

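The crop and the numbers agree. The shelf is centred near (0.5517, -0.0273) with yaw about 2.9°, and the deck measures 237×247 mm as it should. The old bottle is at shelf (71, -86) mm, at the back of the right lane. I'll grip it by the cap, with the fingers closing along the lane, and slide it forward.

```bash
cat >> h.py <<'E'
YAW=2.9; C0=np.array([.5517,-.0273]); a=np.radians(YAW); RS=np.array([[np.cos(a),-np.sin(a)],[np.sin(a),np.cos(a)]])
def S(x,y,z): return [*(C0+RS@np.array([x,y])),z]      # shelf -> world
def toS(p): return RS.T@(np.array(p[:2])-C0)
def st(t=""): print(t,"t",round(env.get_t(),2),"tcp",np.round(env.get_position(),4),"S",(toS(env.get_position())*1e3).round(1),"F",np.round(env.get_ft_force(),1),"open",round(env.get_opening(),4),"grip",round(env.get_gripper_force(),1))
E
python3 - <<'E'
from h import *
q=lambda yaw:env.ik([.627,-.1098,.29],[180,0,yaw])
c=[y for y in(YAW+90,YAW-90) if q(y) is not None]; 
yaw=min(c,key=lambda y:abs(q(y)[5])); print(yaw,np.round(q(yaw)))
env.movep([.627,-.1098,.26],[180,0,yaw]); st("above")
print(env.movel([.627,-.1098,.168],vel=.12,stop_force=8)); st("down")
env.clamp(30); st("clamped")
print(env.movel(S(.040,-.084,.168),vel=.08,stop_force=10)); st("s1")
print(env.movel(S(-.070,-.084,.168),vel=.1,stop_force=10)); st("s2")
print(env.movel(S(-.093,-.084,.168),vel=.025,stop_force=5)); st("s3")
im,d=env.capture("side"); cv2.imwrite("pics/s1.png",im[:,:,::-1])
E
```

```text
92.9 [-15.  28.  73.   0.  80. -18.]
above t 2.42 tcp [ 0.6269 -0.1107  0.26  ] S [ 70.8 -87.1] F [ 0.2 -1.  -0.4] open 0.0856 grip 0.0
False
down t 3.33 tcp [ 0.6274 -0.11    0.1687] S [ 71.4 -86.4] F [-0.5  0.3  0.1] open 0.0856 grip 0.0
clamped t 3.73 tcp [ 0.6272 -0.1099  0.1687] S [ 71.2 -86.3] F [-0.2 -0.2  4.5] open 0.0532 grip 30.7
False
s1 t 4.28 tcp [ 0.5951 -0.1092  0.1687] S [ 39.2 -84. ] F [-6.1 -0.2 12.4] open 0.0532 grip 32.2
True
s2 t 4.52 tcp [ 0.5941 -0.1093  0.1687] S [ 38.2 -84.1] F [-0.5  0.2  5.8] open 0.0531 grip 31.5
True
s3 t 7.38 tcp [ 0.5229 -0.1132  0.1687] S [-33.1 -84.3] F [-2.6  0.   8.1] open 0.053 grip 31.6
```

View pics/s1.png

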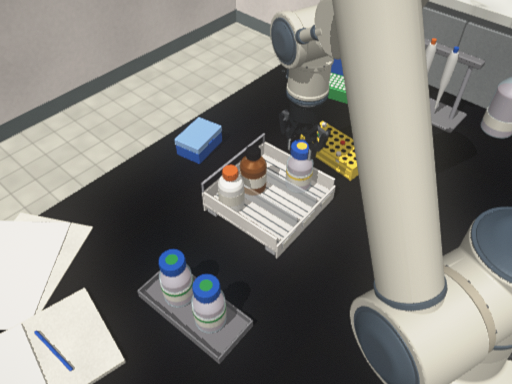

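The old bottle stands upright at about (300,165), held mid-lane at shelf x = -33 mm. The stop threshold tripped early on motion transients, so I'll continue with higher thresholds.

Run:
```python
from h import *
print(env.movel(S(-.072,-.084,.1685),vel=.05,stop_force=20)); st("s2")
for x in(-.076,-.080,-.084,-.088,-.092):
    r=env.movel(S(x,-.084,.1685),vel=.02,stop_force=9); st(str((x,r)))
    if r: break
```

```text
False
s2 t 8.37 tcp [ 0.4834 -0.1148  0.1687] S [-72.7 -84. ] F [-0.9 -0.5  9.5] open 0.0529 grip 31.9
(-0.076, False) t 8.72 tcp [ 0.4798 -0.1151  0.1687] S [-76.3 -84. ] F [ 1.4 -1.1  7. ] open 0.0532 grip 31.7
(-0.08, False) t 9.07 tcp [ 0.4758 -0.1153  0.1687] S [-80.3 -84.1] F [2.4 0.2 5.9] open 0.0535 grip 31.7
(-0.084, False) t 9.42 tcp [ 0.4724 -0.1156  0.1688] S [-83.7 -84.2] F [5.5 0.4 3.5] open 0.0531 grip 31.8
(-0.088, True) t 9.64 tcp [ 0.4714 -0.1161  0.1692] S [-84.7 -84.6] F [ 3.9  1.3 -0.1] open 0.0531 grip 33.2
```

Run:
```python
from h import *
env.movel(S(-.0832,-.084,.1685),vel=.02); st("back")
env.let_go(); st("rel")
env.movel(S(-.0832,-.084,.26),vel=.2)
A=[.4239,.3166]
for yaw in(YAW+135,YAW-45,YAW+45,YAW-135):
    q=[env.ik([*A,.26],[180,0,yaw]),env.ik(S(-.01,-.084,.36),[180,0,yaw]),env.ik(S(.06,-.084,.36),[180,0,yaw])]
    print(yaw,[None if k is None else np.round(k) for k in q])
env.movep([*A,.26],[180,0,YAW+45]); st("aboveA")
for n,roi in(("top",None),("side",None)):
    im,d=env.capture(n); cv2.imwrite(f"pics/{n}2.png",im[:,:,::-1])
    for c,ar,m in blobs(im,(20,120,120),(34,255,255),20):
        p=ray(n,c,.173)
        if abs(toS(p)[1]+.084)<.02: print(n,c,ar,(toS(p)*1e3).round(1),np.median(cloud(n,d)[m],0).round(4))
```

```text
back t 9.89 tcp [ 0.4726 -0.1155  0.1688] S [-83.5 -84.1] F [-0.  -1.1 10.9] open 0.0529 grip 34.3
rel t 10.32 tcp [ 0.4726 -0.1153  0.1683] S [-83.4 -83.9] F [-0.1 -0.5 -0.4] open 0.0855 grip 0.0
137.9 [array([ 30.,  20.,  90.,   0.,  69., -18.]), array([-18.,  18.,  78.,   0.,  84., -66.]), array([-15.,  24.,  68.,   0.,  88., -63.])]
-42.1 [array([ 30.,  20.,  90.,  -0.,  69., 162.]), array([-18.,  18.,  78.,  -0.,  84., 114.]), array([-15.,  24.,  68.,  -0.,  88., 117.])]
47.9 [array([30., 20., 90., -0., 69., 72.]), array([-18.,  18.,  78.,  -0.,  84.,  24.]), array([-15.,  24.,  68.,  -0.,  88.,  27.])]
-132.1 [array([  30.,   20.,   90.,    0.,   69., -108.]), array([ -18.,   18.,   78.,    0.,   84., -156.]), array([ -15.,   24.,   68.,    0.,   88., -153.])]
aboveA t 12.53 tcp [0.4241 0.316  0.2596] S [-110.   349.3] F [ 0.4 -0.5  0.3] open 0.0853 grip 0.0
top [309.1 227.8] 100 [-83.3 -84.6] [ 0.4725 -0.1157  0.1741]
```

View pics/top2.png

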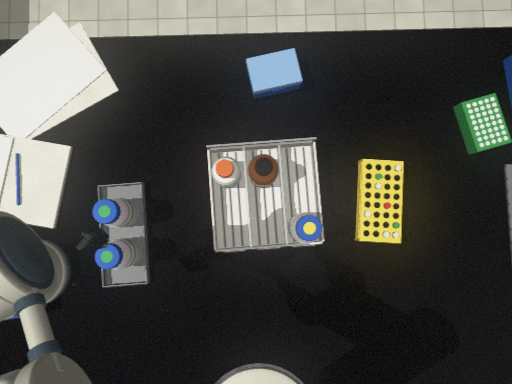

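The top view shows the old bottle upright at the front lip, with its dot at (309,228), which is shelf (-83.3, -84.6) mm. The bystanders haven't moved. Next is bottle A.

```bash
cat >> h.py <<'E'
def load(xy,xs,yaw):
    """pick from tray at xy, lower onto the deck at shelf x = xs (still gripped)"""
    env.movel([*xy,.143],vel=.15,stop_force=12); env.clamp(50); st("grip")
    env.movel([*xy,.345],vel=.25); st("lift")
    env.movep(S(xs,-.084,.345),[180,0,yaw]); st("over")
    env.movel(S(xs,-.084,.26),vel=.2)
    im,d=env.capture("top")
    env.movel(S(xs,-.084,.178),vel=.1); st("low")
    print(env.movel(S(xs,-.084,.166),vel=.015,stop_force=6)); st("deck")
    return im
E
python3 - <<'E'
from h import *
load([.4239,.3166],-.008,YAW+45)
for n in("top","side"):
    im,d=env.capture(n); cv2.imwrite(f"pics/{n}3.png",im[:,:,::-1])
E
```

```text
grip t 13.97 tcp [0.4244 0.3168 0.1439] S [-109.7  350.1] F [-0.  -1.   9.5] open 0.0528 grip 51.2
lift t 14.93 tcp [0.4233 0.3162 0.3436] S [-110.9  349.6] F [ 0.5 -0.1 -5.8] open 0.0524 grip 53.3
over t 16.56 tcp [ 0.548  -0.1106  0.3449] S [ -7.9 -83. ] F [-0.8  0.1 -5.2] open 0.0529 grip 53.3
low t 18.15 tcp [ 0.5484 -0.1117  0.1786] S [ -7.6 -84.2] F [ 0.3 -0.1 -4.7] open 0.0527 grip 53.4
True
deck t 18.73 tcp [ 0.5481 -0.1117  0.1699] S [ -7.9 -84.1] F [-0.4 -0.8  7.7] open 0.0526 grip 54.6
```

View pics/side3.png

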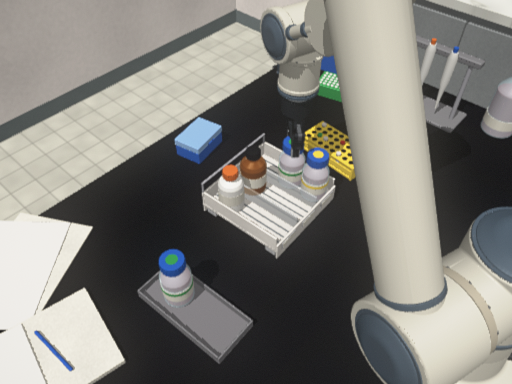

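Bottle A is upright in the lane at about (291,165), just behind the old one at (316,175). It touched down at z = 0.1699, the expected height. I'll close the gap, release it and fetch B.

Run:
```python
from h import *
print(env.movel(S(-.0122,-.084,.1699),vel=.02,stop_force=8)); st("slide")
env.let_go(); st("rel")
env.movel(S(-.0122,-.084,.26),vel=.2)
B=[.5213,.3219]
env.movep([*B,.26],[180,0,YAW+45]); st("aboveB")
im,d=env.capture("top")
for nm,lo,hi in(("y",(20,120,120),(34,255,255)),("g",(45,90,60),(85,255,255)),("blue",(105,120,50),(130,255,255)),("or",(5,150,120),(14,255,255))):
    for c,ar,m in blobs(im,lo,hi,20,(200,130,330,258)): print(nm,c,ar,(toS(ray("top",c,.173))*1e3).round(1))
cv2.imwrite("pics/top4.png",im[:,:,::-1])
```

```text
True
slide t 19.03 tcp [ 0.5454 -0.1119  0.1699] S [-10.6 -84.2] F [-2.7 -0.6  7.8] open 0.0527 grip 54.6
rel t 19.47 tcp [ 0.5456 -0.1117  0.1695] S [-10.3 -84. ] F [ 0.5 -0.3 -0.6] open 0.0855 grip 0.0
aboveB t 21.67 tcp [0.5218 0.3209 0.2599] S [-12.3 349.3] F [ 0.5 -0.4  0. ] open 0.0854 grip 0.0
y [309.2 227.9] 99 [-83.5 -84.8]
g [306.1 193.5] 111 [-11.2 -84.6]
blue [305.5 194. ] 369 [-12.1 -83.2]
blue [308.6 227.7] 368 [-83.  -83.6]
or [224.3 168.2] 223 [55.5 83.3]
```

View pics/top4.png

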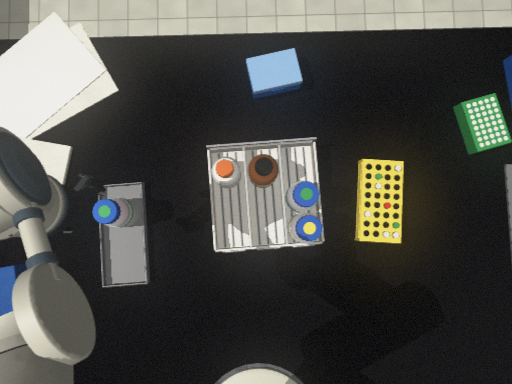

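A stands at shelf x = -11 mm, with a gap of about 2 mm to the old bottle, which still stands at the lip. Everything else is unchanged. Now B.

Run:
```python
from h import *
load([.5213,.3219],.064,YAW+45)
z=env.get_position()[2]
print(env.movel(S(.0605,-.084,z),vel=.02,stop_force=12)); st("slide")
env.let_go(); st("rel")
env.movel(S(.0605,-.084,.27),vel=.2)
env.movep([.45,.30,.30],[180,0,YAW+45]); env.wait(.5); st("clear")
im,d=env.capture("top"); im2,_=env.capture("side")
for nm,lo,hi in(("y",(20,120,120),(34,255,255)),("g",(45,90,60),(85,255,255)),("blue",(105,120,50),(130,255,255)),("or",(5,150,120),(14,255,255))):
    for c,ar,m in blobs(im,lo,hi,20,(200,130,330,258)): print(nm,c,ar,(toS(ray("top",c,.173))*1e3).round(1),np.median(cloud("top",d)[m][:,2]).round(4))
cv2.imwrite("pics/fin.png",np.hstack([im[110:280,180:420],im2[100:270,180:420]])[:,:,::-1])
```

```text
grip t 23.06 tcp [0.5218 0.322  0.144 ] S [-12.2 350.4] F [ 0.1 -2.2  7.5] open 0.0524 grip 51.8
lift t 24.02 tcp [0.5207 0.3216 0.3435] S [-13.3 350. ] F [ 0.1 -0.3 -4.8] open 0.0528 grip 53.2
over t 25.63 tcp [ 0.6199 -0.1068  0.345 ] S [ 64.1 -82.9] F [ 0.4 -0.1 -4. ] open 0.0527 grip 53.2
low t 27.23 tcp [ 0.6203 -0.1081  0.1787] S [ 64.4 -84.1] F [ 0.3 -0.6 -5.1] open 0.0528 grip 53.2
True
deck t 27.8 tcp [ 0.6198 -0.1081  0.17  ] S [ 64.  -84.1] F [-1.1 -0.9  8.4] open 0.0528 grip 54.3
False
slide t 28.1 tcp [ 0.6162 -0.1082  0.17  ] S [ 60.3 -84. ] F [-1.5  0.4  3. ] open 0.0526 grip 53.8
rel t 28.53 tcp [ 0.6164 -0.1081  0.1699] S [ 60.5 -84. ] F [0.5 0.5 0.9] open 0.0853 grip 0.0
clear t 31.31 tcp [0.4501 0.2999 0.3   ] S [-85.  331.9] F [-0.2 -0.  -1.1] open 0.0853 grip 0.0
y [309.1 227.8] 101 [-83.3 -84.6] 0.174
g [303.  160.5] 108 [ 59.2 -84.1] 0.174
g [306.1 193.5] 111 [-11.2 -84.6] 0.1739
blue [302.4 161.6] 370 [ 56.9 -82.7] 0.1732
blue [305.6 193.9] 373 [-11.9 -83.5] 0.1734
blue [308.7 227.8] 368 [-83.2 -83.8] 0.1732
or [224.3 168.2] 226 [55.5 83.3] 0.1599
```

View pics/fin.png

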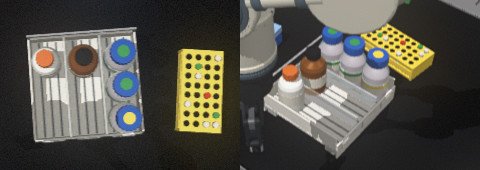

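All three bottles stand upright in the right lane, with caps at 0.173 m. The old one is at the lip (-83 mm), and the new ones are at -11 and +59 mm. The bystanders are unchanged, so I'm handing in.

```bash
python3 -c "
from workcell import env
print(env.job_done())"
```

```text
the job is handed in; nothing more can be done
None
```

The lane is restocked and the job handed in: the old bottle stands at the front lip with the two new ones upright close behind it (gaps of about 2 mm or less), and the white and amber bottles and the tube rack show no movement in the pictures.

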